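Find the holder's blind bore on the peg and present it bore-up

ROBOT

A 6-joint arm with a two-finger parallel gripper is mounted at the origin on a cart in front of the work surface, level with it; the furniture and walls round the work are solid. World frame = base frame: x ahead of the robot, y to its left, z up, the work surface at z = 0. Lengths are in m, angles in rad, forces in N, time in s.
With the tool pointing down it reaches from about 0.35 to 0.775 m from the base axis. Payload 5.5 kg.
Tool frame: the origin (TCP) lies midway between the tips of the shut fingers; the grasp point (between the pads) lies grasp_offset behind it (grasp_offset is the distance from the TCP to the grasp point, in m); z points along the fingers, y is the line along which they close (so a half turn about z gives the same grasp; the last joint's range is limited). The gripper opens to 85 mm and grips with 20 to 120 N. Pads are 22 mm wide; open, the fingers measure 114 mm over their backs; the gripper's body (76 mm by 85 mm) begins 54 mm behind the grasp point. The pads swing forward as they close: fully open they stand 13 mm farther back than shut.
Start: joints at [-1.332, 0.313, 0.046, 1.304, 0, 1.431], TCP at [0.213, -0.534, 0.231] pointing down, gripper open.
Joint ranges: [-2.76, 2.76], [-0.86, 1.69], [-1.03, 1.26], [-2.2, 2.34], [-1.47, 1.5], [-3.14, 3.14]. Speed limits (rad/s): [2.57, 2.57, 3.14, 3.14, 3.14, 3.14].

INTERFACE

Orientations are given as a unit quaternion [w, x, y, z].
In Python, from workcell import * gives the robot as it stands.
- The arm moves only by the tool step_arm, never from a script. Its argument "deltas" is a list of rows, each a list of 7 numbers: the shift along the world's x, y, z in mm, then the turn, a rotation vector about the world's x, y, z in degrees, then the gripper's target within -1 to 1 (fully open at 1, half-way at 0, shut at -1). A call has 1 to 5 rows; each row shifts and turns the commanded pose from where the row before left it; what a row does not reach is not made up. A row lasts 1/10 s, in which the tool goes at most 50 mm and 8.59 degrees, less where a joint would pass 70% of its speed; a pose out of reach is approached as far as the arm can. A call is refused whole if a number of a shift passes 50 or a number of a turn 8.59, either way. A call with a gripper value outside its range is refused whole. The fingers move at their own pace and stop on an object; "newtons" is the grip in N (left out, the last holds). Time passes only in rows, so rows that do not move let the fingers close. It gives the time, the measured TCP pose, the force, the opening and the grip force at its end, in the units of the state.
- get_state(): the state, without advancing time (a new reading comes with each control period).
- read_camera(name): name is "side" or "top"; returns a dict with "image" (420x560x3 uint8, red, green, blue), "z_map" (420x560 float32, m along the optical axis (not along the pixel's ray), 0 where there is no reading), "K" (3x3 intrinsics, pixels), "world_from_camera" (4x4, takes a point from camera to world coordinates). Camera axes: x right, y down, z forward; pixel columns grow to the right and rows downward; lengths in m; the calibration is good to about 2 mm. A picture is of the moment at which its call begins.
- hand_in(): hands the job in; it is judged then, once.
The state is a dict: "clock": time; "joint_pos": joint angles; "qvel": joint speeds; "tau": joint torques, N m; "tcp_pos": TCP position; "orientation": TCP orientation; "wrist_force": force on the tool from outside, world axes, zero at the start; "ft_torque": the same for the moment, N m; "finger_gap": finger opening in m; "grip_force": force on a finger pad.
Only numpy, scipy, OpenCV 4.12 (cv2) and the standard library are available. Lean on these libraries where they do the work, as an engineer would, in place of code of your own. Each camera call takes 0.05 s, during which the arm holds its last target. There are 200 camera calls.

TASK

The square aluminium specimen holder has a deep blind bore in one end only (the other end has just a shallow dimple of the same width). Find the bore by hanging the holder with it on the stand's level peg, pushed well home, and let go; then take it off the peg, turn it bore-up and finish while still holding it upright and still, about 15 to 30 cm above the worktop, touching nothing but the gripper. Leave the two pucks and the vial where they are.

Things in the scene. Friction and masses are not known exactly. Their poses are not given: they have to be found in the camera images.
- holder_mid (a point): Centre of the loose aluminium holder, a square bar 80 mm long (along x), 36 mm wide, 36 mm high, about 0.2 kg, lying on the worktop at the start with x level. In the middle of its +x end is the blind bore, 18 mm wide, 40 mm deep: its flat floor lies at this point. The -x end has only a dimple 18 mm wide, 3 mm deep. x must point up at the end.
- peg_tip (a point): Centre of the chamfered tip of the peg, a fixed level steel pin 13 mm in diameter, 70 mm long, axis 62 mm above the worktop. x points along the peg away from its post, z up. With the holder fully home, the holder's centre is at the tip and its x is opposed to this x; let go, it drops 2 to 3 mm, sags 7 to 11 degrees at its free end and stays on by friction.
- green_puck: Green cylindrical specimen puck, 30 mm in diameter, 21 mm high, loose; origin at the centre of its underside. Not to be disturbed.
- blue_puck: Blue cylindrical specimen puck, 30 mm in diameter, 18 mm high, loose; origin at the centre of its underside. Not to be disturbed.
- vial: Glass vial with a red cap, 24 mm in diameter, 52 mm high, loose, standing; origin at the centre of its underside. Not to be disturbed.
- holder: The same holder; origin at the centre of its underside as it lies at the start (18 mm below its centre), same axes as holder_mid.
- peg_stand: The fixed peg stand; origin on the worktop, 29 mm behind the peg's tip and 62 mm below it; axes as peg_tip. Behind the peg stands the post, 16 mm thick, 26 mm wide, its top 8 mm above the peg's axis. The base plate, 115 x 70 mm, 8 mm high, reaches from 16 mm beyond the tip to 99 mm behind it.

How it is judged:
On the way:
1. the holder hangs by its bore on the peg, at least 28 mm deep, and is let go (x of holder_mid in the frame of peg_tip between -0.01 and 0.012 m and y of holder_mid in the frame of peg_tip between -0.01 and 0.01 m and z of holder_mid in the frame of peg_tip between -0.012 and 0.012 m and angle between the x axis of holder_mid and the x axis of peg_tip, either way round below 0.3 rad and contact force between holder and the fingers below 0.1 N and linear speed of holder below 0.03 m/s), for 0.3 s.
At the end, for the whole second after the job is handed in: After having hung on the peg by its bore (28 mm deep or more) and been let go, the holder is held still in the gripper, its bore pointing up within 0.25 rad (14 degrees), its centre 0.13 to 0.33 m above the worktop, clear of the stand (angle between holder_mid's own x axis and vertical below 0.25 rad and height (world z) of holder_mid between 0.13 and 0.33 m and contact force between holder and the fingers above 2 N and contact force between holder and peg_stand below 0.1 N and linear speed of holder below 0.03 m/s and angular speed of holder below 0.2 rad/s); the arm keeps its last pose, push and grip.
It fails at once if the green puck is moved by more than 2 cm or knocked over (distance of green_puck from where it was at the start of the episode above 0.02 m or angle between green_puck's own z axis and vertical above 0.4 rad).
It fails at once if the blue puck is moved by more than 2 cm or knocked over (distance of blue_puck from where it was at the start of the episode above 0.02 m or angle between blue_puck's own z axis and vertical above 0.4 rad).
It fails at once if the vial is moved by more than 2 cm or knocked over (distance of vial from where it was at the start of the episode above 0.02 m or angle between vial's own z axis and vertical above 0.4 rad).
It also fails if it takes over 61 s, if anything falls off the work surface, if the arm or the gripper's body presses on something with over 40 N, if the wrist force passes 120 N, or if a joint passes its speed limit or range.

## Working session

There is one attempt and no reset: what is moved stays moved. The work goes in short steps, Python scripts to look and compute and a tool call to move; the robot and the scene stay as the last step left them, time stands still between calls to the robot, and variables do not carry over. Pictures are saved under pics/ and viewed, at most 10 in all, crops included, and the job is handed in when it is done.

Besides the shell and the picture viewer there is one more tool, called after "Request:" as name(argument=value, ...), one argument or row to a line, values as JSON. step_arm: Moves the arm, as the interface text tells. Its arguments: {"type":"object","properties":{"deltas":{"type":"array","items":{"type":"array","items":{"type":"number"}}},"newtons":{"type":"number"}},"required":["deltas"]}

```bash
ls; mkdir -p pics; cat > h.py <<'E'
from workcell import *
import numpy as np, cv2
def world(c,u,v,d=None):
    d=c["z_map"][v,u] if d is None else d
    K=c["K"];p=np.stack([(u-K[0,2])/K[0,0]*d,(v-K[1,2])/K[1,1]*d,d,np.ones_like(d)],-1)
    return p@c["world_from_camera"].T
def cloud(c):
    v,u=np.mgrid[0:420,0:560]
    return world(c,u,v)[...,:3]
def plane(c,uv,z):
    K=c["K"];T=c["world_from_camera"];uv=np.asarray(uv,float)
    r=np.c_[(uv[:,0]-K[0,2])/K[0,0],(uv[:,1]-K[1,2])/K[1,1],np.ones(len(uv))]@T[:3,:3].T
    return T[:3,3]+r*((z-T[2,3])/r[:,2])[:,None]
E
python3 - <<'E'
from h import *
s=get_state();print(s)
for n in("top","side"):
    c=read_camera(n);cv2.imwrite(f"pics/{n}0.png",c["image"][...,::-1]);print(c["K"],c["world_from_camera"].round(3))
    np.savez(f"{n}0.npz",**c)
E
```

```text
pics
{'clock': 0.0, 'joint_pos': array([-1.33155508e+00,  3.13992017e-01,  4.49721898e-02,  1.30360708e+00,
        1.77227924e-06,  1.43121384e+00]), 'qvel': array([ 1.24613254e-03, -1.22833745e-03, -3.89997509e-04, -5.33724262e-05,
        6.21034079e-04,  1.14291034e-03]), 'tau': array([-2.08617882e-05, -4.80629468e+01,  2.98530793e+01,  1.95991178e-02,
       -3.57660099e-05,  1.30062936e-06]), 'tcp_pos': array([ 0.21252813, -0.53372475,  0.23041087]), 'orientation': array([-9.14196497e-04,  9.82114728e-01,  1.88281235e-01, -4.47043444e-05]), 'wrist_force': array([0.41481768, 0.27835374, 0.5433168 ]), 'ft_torque': array([-0.00365757,  0.00877429,  0.01155249]), 'grip_force': 0.0, 'finger_gap': 0.08582318345736441}
[[458.85068954   0.         270.80008329]
 [  0.         458.85068954 210.32963663]
 [  0.           0.           1.        ]] [[ 0.017 -0.988  0.151  0.282]
 [-1.    -0.016  0.009 -0.192]
 [-0.007 -0.152 -0.988  1.063]
 [ 0.     0.     0.     1.   ]]
[[460.16769216   0.         283.57670823]
 [  0.         460.16769216 219.1291917 ]
 [  0.           0.           1.        ]] [[ 0.994 -0.041  0.098  0.38 ]
 [-0.105 -0.524  0.845 -0.921]
 [ 0.017 -0.85  -0.526  0.516]
 [ 0.     0.     0.     1.   ]]
```

View pics/top0.png

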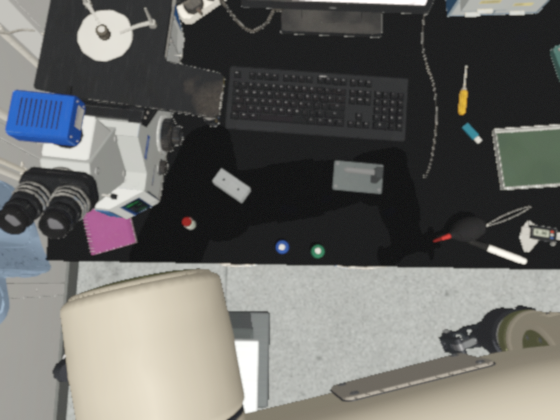

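View pics/side0.png

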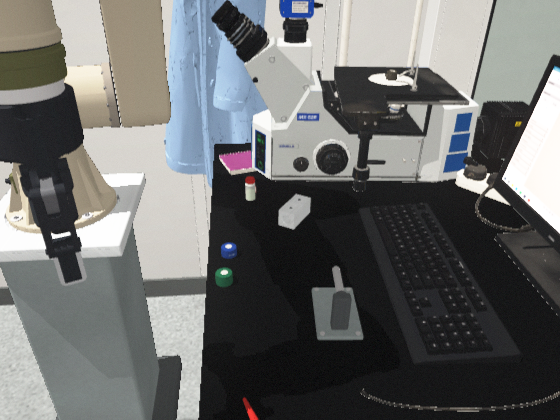

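```bash
python3 -c "
import workcell;print([n for n in dir(workcell) if n[0]!='_']);print(getattr(workcell,'grasp_offset',None))"
```

```text
['MotionError', 'get_state', 'grasp_offset', 'hand_in', 'read_camera']
0.0187
```

Top shows holder at (231,185), stand (358,177), vial (189,223), blue (282,247) and green (318,251); side shows the holder at (295,211) and the stand at (338,312). I'll crop these and measure.

```bash
python3 - <<'E'
from h import *
t=dict(np.load("top0.npz"));s=dict(np.load("side0.npz"))
a=cv2.resize(s["image"][185:240,265:325],None,fx=6,fy=6,interpolation=2)
b=cv2.resize(s["image"][255:350,300:375],None,fx=5,fy=5,interpolation=2)
c=cv2.resize(t["image"][150:215,200:400],None,fx=4,fy=4,interpolation=2)
W=np.zeros((600,800,3),np.uint8);
a=cv2.resize(a,(327,300));b=cv2.resize(b,(237,300));W[:300,:327]=a;W[:300,340:577]=b;W[310:570,:800]=c
cv2.imwrite("pics/crop0.png",W[...,::-1])
for n,c in(("top",t),("side",s)):
    P=cloud(c);x=P[...,2]
    print(n)
    m=((x>0.008)&(x<0.2)&(c["z_map"]>0)&(P[...,0]>0.25)&(P[...,0]<.6)&(P[...,1]>-.6)&(P[...,1]<.2)).astype(np.uint8)
    k,l,st,ce=cv2.connectedComponentsWithStats(m)
    for i in range(1,k):
        if st[i,4]>25:
            q=P[l==i];print(st[i],q.min(0).round(3),q.max(0).round(3),np.median(q,0).round(3))
E
```

```text
top
[ 95 116  33   7  78] [0.591 0.104 0.174] [0.6   0.169 0.2  ] [0.595 0.136 0.182]
[  94  116   89  136 5033] [0.342 0.02  0.008] [0.6 0.2 0.2] [0.481 0.101 0.112]
[338 162  45  29 561] [ 0.494 -0.439  0.008] [ 0.562 -0.339  0.073] [ 0.524 -0.388  0.048]
[212 169  38  34 607] [ 0.461 -0.132  0.009] [ 0.534 -0.046  0.041] [ 0.496 -0.09   0.035]
[361 185  15   8  40] [ 0.49  -0.425  0.008] [ 0.507 -0.392  0.013] [ 0.497 -0.408  0.009]
[182 217  13  12 114] [ 0.397 -0.006  0.011] [0.421 0.014 0.059] [0.407 0.002 0.05 ]
[433 224  26  18 175] [ 0.376 -0.6    0.024] [ 0.416 -0.548  0.047] [ 0.39  -0.591  0.032]
[276 241  13  13 135] [ 0.344 -0.223  0.012] [ 0.372 -0.195  0.023] [ 0.358 -0.209  0.017]
[311 245  13  14 142] [ 0.335 -0.302  0.011] [ 0.364 -0.275  0.026] [ 0.35  -0.289  0.02 ]
side
[ 222   97  112   84 6444] [0.344 0.016 0.008] [0.6 0.2 0.2] [0.51  0.073 0.104]
[245 176  11  23 211] [ 0.398 -0.011  0.008] [0.421 0.013 0.054] [ 0.409 -0.005  0.034]
[278 194  33  33 702] [ 0.462 -0.137  0.008] [ 0.536 -0.051  0.039] [ 0.496 -0.107  0.034]
[221 243  16  14 185] [ 0.346 -0.228  0.008] [ 0.374 -0.198  0.02 ] [ 0.359 -0.218  0.018]
[ 312  266   51   72 1905] [ 0.491 -0.447  0.008] [ 0.566 -0.33   0.073] [ 0.523 -0.421  0.01 ]
[215 268  18  17 249] [ 0.336 -0.308  0.008] [ 0.366 -0.278  0.023] [ 0.351 -0.298  0.021]
[360 389  15  10  46] [ 0.528 -0.552  0.008] [ 0.546 -0.54   0.014] [ 0.534 -0.547  0.011]
[242 398  17  22 142] [ 0.376 -0.586  0.027] [ 0.394 -0.552  0.034] [ 0.384 -0.571  0.03 ]
```

View pics/crop0.png

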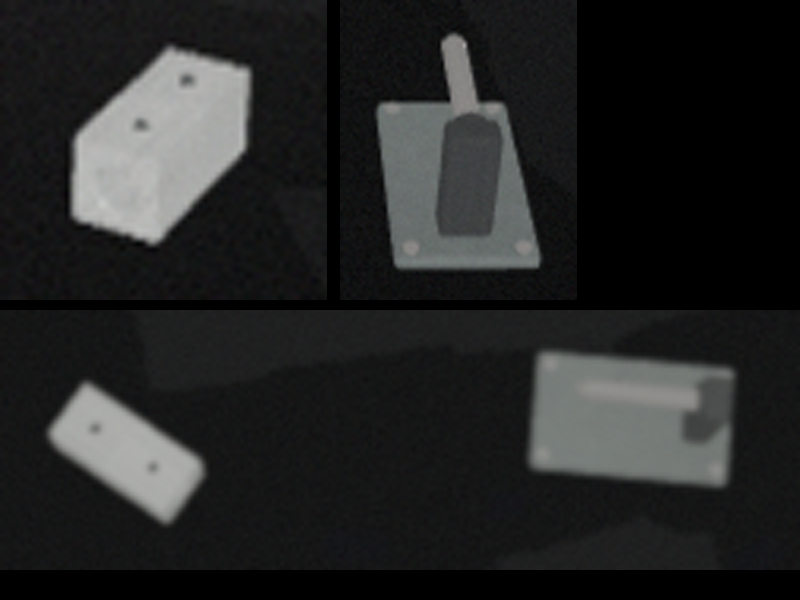

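```bash
cat >> h.py <<'E'
def obj(c,lo,hi,rx,ry,thr):
    "largest bright blob whose depth points lie in the given box"
    P=cloud(c);g=c["image"].mean(-1)
    m=(c["z_map"]>0)&(P[...,2]>lo)&(P[...,2]<hi)&(P[...,0]>rx[0])&(P[...,0]<rx[1])&(P[...,1]>ry[0])&(P[...,1]<ry[1])&(g>thr)
    k,l,st,_=cv2.connectedComponentsWithStats(m.astype(np.uint8))
    return (l==1+st[1:,4].argmax()),P
def line(p):
    m=p.mean(0);_,s,V=np.linalg.svd(p-m);return m,V[0]
E
python3 - <<'E'
from h import *
t=dict(np.load("top0.npz"));s=dict(np.load("side0.npz"))
# holder top face
m,P=obj(t,.03,.045,(.42,.56),(-.18,0),90)
v,u=np.nonzero(m);q=plane(t,np.c_[u,v],.036)[:,:2].astype(np.float32)*1000
print("holder top cam",cv2.minAreaRect(q),len(q), q.mean(0))
m,P=obj(s,.033,.045,(.42,.56),(-.18,0),90)
v,u=np.nonzero(m);q=plane(s,np.c_[u,v],.036)[:,:2].astype(np.float32)*1000
print("holder side cam",cv2.minAreaRect(q),len(q),q.mean(0))
# peg
for n,c in(("top",t),("side",s)):
    m,P=obj(c,.045,.085,(.48,.58),(-.46,-.3),100)
    v,u=np.nonzero(m);q=plane(c,np.c_[u,v],.062)[:,:2]*1000
    M,d=line(q);d=d*np.sign(d[1]);a=(q-M)@d;print(n,"peg",M,d,np.percentile(a,[0,1,99,100]),len(q),P[m].mean(0),(M+d*a.max()), line(P[m][:,:2])[1])
    m,P=obj(c,.003,.015,(.46,.6),(-.47,-.28),60)
    v,u=np.nonzero(m);q=plane(c,np.c_[u,v],.008)[:,:2].astype(np.float32)*1000
    print(n,"plate",cv2.minAreaRect(q))
# end face relief in side view
P=cloud(s);y=P[195:232,276:312]
g=s["image"].mean(-1)
np.set_printoptions(linewidth=200)
R=cv2.minAreaRect(q)
print((s["z_map"][205:230,276:298]*1000).round().astype(int))
print(g[205:230,276:298].astype(int))
E
```

```text
holder top cam ((497.7335510253906, -88.94279479980469), (80.70342254638672, 36.45002746582031), 56.1826286315918) 552 [497.68298 -89.01085]
holder side cam ((499.0927734375, -94.9468994140625), (87.37462615966797, 38.6512451171875), 57.736572265625) 367 [498.39752  -94.423416]
top peg [ 527.77517795 -378.20380168] [0.07244015 0.99737276] [-33.44400282 -33.22603217  33.63143021  33.88857848] 172 [ 0.52671195 -0.37740219  0.06631283] [ 530.23007158 -344.40425658] [-0.07261502 -0.99736004]
top plate ((526.9884643554688, -384.07086181640625), (115.54133605957031, 71.26470184326172), 85.07626342773438)
side peg [ 529.92360803 -373.65678324] [0.09736833 0.99524842] [-29.14501733 -27.08252997  29.92330473  32.25294467] 191 [ 0.52806967 -0.38042588  0.06760458] [ 533.06402326 -341.55709115] [-0.08670603 -0.99623394]
side plate ((527.8842163085938, -389.7909240722656), (116.15310668945312, 69.62945556640625), 85.50762176513672)
[[1031 1030 1033 1031 1030 1029 1029 1033  961  960  959  961  961  960  961  958  959  960  962  960  959  960]
 [1026 1029 1026 1028 1031 1027 1028  957  957  954  
[... 4235 characters left out ...]
0 197 193 179 175 173 170 171 177 179 180 186 170 170 171 171]
 [ 19  20 134 178 177 180 185 186 187 187 181 178 176 175 175 182 185 185 173 171 171 171]
 [ 23  23 111 161 180 183 184 180 183 186 188 182 179 180 181 185 186 178 173 170 169 159]
 [ 21  20  41 106 146 151 167 168 183 184 187 181 179 180 184 185 185 181 169 170 159 106]
 [ 20  20  19  21  26  40 105 112 147 159 166 177 182 186 185 182 182 180 174 156 107  33]
 [ 17  21  20  19  20  24  20  23  43  73 103 144 149 168 184 184 185 180 170 112  31  18]
 [ 19  17  21  23  21  18  24  20  19  19  20  42  40 101 145 148 165 169 142  55  23  18]
 [ 18  18  22  21  16  18  15  17  21  15  16  22  19  22  16  43 109 105  50  21  19  23]]
```

The side depth map settles which end is which. The hole in the near end (-x,-y) reads about 20–25 mm deeper than its rim, so that is the bore. The holder's x axis is at azimuth ≈236.5°. The peg tip is at about (530,-343), azimuth ≈85.4°.

Request:
step_arm(
  deltas=[
    [23.8, 37, -8, 0, 0, 2.9, 1],
    [23.8, 37, -8, 0, 0, 2.9, 1],
    [23.8, 37, -8, 0, 0, 2.9, 1],
    [23.8, 37, -8, 0, 0, 2.9, 1],
    [23.8, 37, -8, 0, 0, 2.9, 1],
  ],
  newtons=50,
)

```text
clock: 0.6
tcp_pos: [0.3321, -0.3475, 0.1907]
orientation: [-0.0, 0.95, 0.311, -0.0]
wrist_force: [0.2, -0.8, 0.2]
finger_gap: 0.0852
grip_force: 0.0
```

Request:
step_arm(
  deltas=[
    [23.8, 37, -8, 0, 0, 2.9, 1],
    [23.8, 37, -8, 0, 0, 2.9, 1],
    [23.8, 37, -8, 0, 0, 2.9, 1],
    [23.8, 37, -8, 0, 0, 2.9, 1],
    [23.8, 37, -8, 0, 0, 2.9, 1],
  ],
)

```text
clock: 1.1
tcp_pos: [0.4511, -0.1625, 0.1508]
orientation: [-0.0, 0.903, 0.429, -0.0]
wrist_force: [0.8, -0.4, 0.5]
finger_gap: 0.0852
grip_force: 0.0
```

Request:
step_arm(
  deltas=[
    [23.8, 37, -8, 0, 0, 2.9, 1],
    [23.8, 37, -8, 0, 0, 2.9, 1],
    [0, 0, 0, 0, 0, 0, 1],
    [0, 0, 0, 0, 0, 0, 1],
    [0, 0, 0, 0, 0, 0, 1],
  ],
)

```text
clock: 1.6
tcp_pos: [0.4978, -0.0907, 0.1352]
orientation: [-0.0, 0.881, 0.473, -0.0]
wrist_force: [1.0, 1.3, 0.2]
finger_gap: 0.0856
grip_force: 0.0
```

Request:
step_arm(
  deltas=[
    [0, 0.2, -30, 0, 0, 0, 1],
    [0, 0.2, -30, 0, 0, 0, 1],
    [0, 0.2, -30, 0, 0, 0, 1],
    [0, 0.2, -25, 0, 0, 0, 1],
    [0, 0.2, -17, 0, 0, 0, 1],
  ],
)

```text
clock: 2.1
tcp_pos: [0.4967, -0.0906, 0.0019]
orientation: [-0.001, 0.882, 0.472, -0.001]
wrist_force: [0.9, -0.1, 0.5]
finger_gap: 0.0854
grip_force: 0.0
```

Request:
step_arm(
  deltas=[
    [0, 0, 0, 0, 0, 0, 1],
    [0, 0, 0, 0, 0, 0, -1],
    [0, 0, 0, 0, 0, 0, -1],
    [0, 0, 0, 0, 0, 0, -1],
    [0, 0, 0, 0, 0, 0, -1],
  ],
  newtons=60,
)

```text
clock: 2.6
tcp_pos: [0.4994, -0.0899, 0.0047]
orientation: [0.001, 0.881, 0.473, 0.001]
wrist_force: [-0.6, -0.3, 4.0]
finger_gap: 0.0356
grip_force: 60.3
```

Request:
step_arm(
  deltas=[
    [0, 0, 0, 0, 0, 0, -1],
    [0, 0, 0, 0, 0, 0, -1],
    [0, 0, 0, 0, 0, 0, -1],
    [0, 0, 0, 0, 0, 0, -1],
    [0, 0, 0, 0, 0, 0, -1],
  ],
)

```text
clock: 3.1
tcp_pos: [0.4994, -0.0899, 0.0047]
orientation: [0.001, 0.881, 0.473, 0.001]
wrist_force: [-1.3, -1.1, 6.6]
finger_gap: 0.0351
grip_force: 61.0
```

Request:
step_arm(
  deltas=[
    [0, 0, 15, 0, 0, 0, -1],
    [0, 0, 40, 0, 0, 0, -1],
    [0, 0, 40, 0, 0, 0, -1],
    [6, -31, 0, 0, 0, 4.8, -1],
    [6, -31, 0, 0, 0, 4.8, -1],
  ],
)

```text
clock: 3.6
tcp_pos: [0.5114, -0.1516, 0.1004]
orientation: [0.002, 0.837, 0.548, 0.001]
wrist_force: [0.3, 0.1, -2.4]
finger_gap: 0.0352
grip_force: 60.7
```

Request:
step_arm(
  deltas=[
    [6, -31, 0, 0, 0, 4.8, -1],
    [6, -31, 0, 0, 0, 4.8, -1],
    [6, -31, 0, 0, 0, 4.8, -1],
    [6, -31, 0, 0, 0, 4.8, -1],
    [0, 0, 0, 0, 0, 0, -1],
  ],
)

```text
clock: 4.1
tcp_pos: [0.5351, -0.2794, 0.0983]
orientation: [0.001, 0.736, 0.677, -0.0]
wrist_force: [-0.3, -0.3, -2.1]
finger_gap: 0.0354
grip_force: 60.6
```

Request:
step_arm(
  deltas=[
    [0, 0, 0, 0, 0, 0, -1],
    [0, 0, 0, 0, 0, 0, -1],
    [0, 0, 0, 0, 0, 0, -1],
  ],
)

```text
clock: 4.4
tcp_pos: [0.5339, -0.274, 0.0983]
orientation: [-0.0, 0.735, 0.678, 0.0]
wrist_force: [-0.6, 0.3, -2.1]
finger_gap: 0.0352
grip_force: 60.6
```

```bash
python3 - <<'E'
from h import *
s=get_state();print(s["tcp_pos"],s["orientation"],s["wrist_force"],s["finger_gap"])
W=[]
for n in("top","side"):
    c=read_camera(n);np.savez(f"{n}1.npz",**c)
    T=c["world_from_camera"];p=np.linalg.inv(T)@np.r_[s["tcp_pos"],1];p=c["K"]@p[:3];u,v=(p[:2]/p[2]).astype(int);print(n,u,v)
    W.append(cv2.resize(c["image"][max(v-75,0):v+75,max(u-65,0):u+65],(390,450)))
cv2.imwrite("pics/crop1.png",np.hstack(W)[...,::-1])
E
```

```text
[ 0.53390399 -0.27398592  0.09825061] [-4.33898828e-04  7.35177021e-01  6.77875032e-01  2.73342595e-06] [-0.62034582  0.30738021 -2.05148839] 0.03524966928006212
top 313 163
side 329 224
```

View pics/crop1.png

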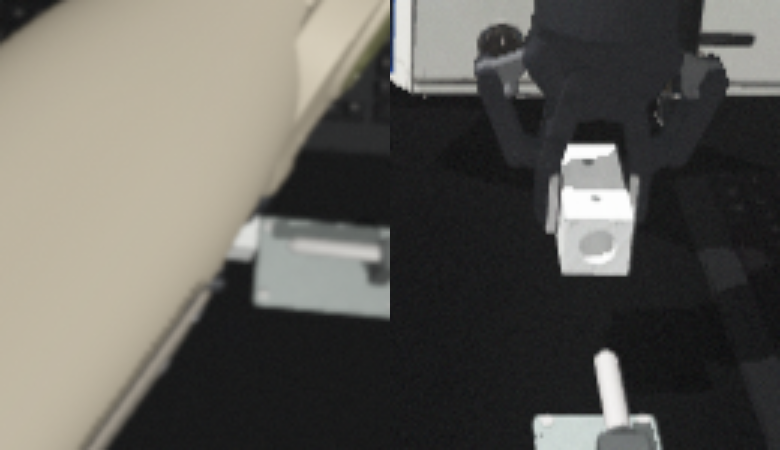

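Top view is blocked by the arm. The side view confirms the bore (crop 1, face centre near (597,235)) faces the peg tip (603,355). I'll measure the relative alignment in the side camera.

```bash
cat > align.py <<'E'
from h import *
def run(c,tcp):
    d=np.array([np.cos(np.radians(85.4)),np.sin(np.radians(85.4)),0]);e=np.array([d[1],-d[0],0])
    P=cloud(c);g=c["image"].mean(-1)
    near=np.linalg.norm(P[...,:2]-tcp[:2],axis=-1)<.06
    m=near&(P[...,2]>tcp[2]-.03)&(P[...,2]<tcp[2]+.05)&(g>110)&(c["z_map"]>0)
    q=P[m];a=q@d;a0=np.percentile(a,3);f=q[a<a0+.006]
    L=f@e;print("face along",np.median(f@d),"lateral c/half",(np.percentile(L,1)+np.percentile(L,99))/2,np.ptp(np.percentile(L,[1,99]))/2,"z",np.percentile(f[:,2],[1,99]),np.median(f[:,2]))
    # face slope: azimuth of its normal
    A=np.c_[f@e,f[:,2],np.ones(len(f))];print("slopes yaw,pitch deg",np.degrees(np.linalg.lstsq(A,f@d,rcond=None)[0][:2]))
    m,_=obj(c,.045,.085,(.48,.58),(-.46,-.335),100);v,u=np.nonzero(m)
    q=plane(c,np.c_[u,v],.062);print("peg lateral(ray)",np.median(q@e),"cloud",np.median(P[m]@e),"tip along",(q@d).max(),"z cloud",np.percentile(P[m][:,2],[2,50,98]))
    top=[ (v==r).nonzero()[0] for r in np.unique(v)]
    print("rows lateral",[round(float((q[i]@e).mean())*1000,1) for i in top if len(i)>2])
    print("tcp lateral",tcp@e,"along",tcp@d)
E
python3 - <<'E'
from align import *
c=dict(np.load("side1.npz"));run(c,np.array([.5339,-.274,.0983]))
E
```

```text
face along -0.27102963610284725 lateral c/half 0.5537948191743156 0.017848568913440332 z [0.09429873 0.13079384] 0.11344684582304634
slopes yaw,pitch deg [-0.46864556  0.39856301]
peg lateral(ray) 0.5583474865456294 cloud 0.5566962135497734 tip along -0.29772462428330415 z cloud [0.06352565 0.06860117 0.07159114]
rows lateral [558.9, 558.6, 558.3, 558.0, 557.7, 559.0, 558.6, 558.3, 558.0, 557.7, 558.2, 558.7, 558.4, 558.1, 557.8, 558.2, 558.7, 558.4, 558.1, 557.8, 558.3, 558.0, 557.7, 558.1, 558.6, 553.8, 560.3, 559.2, 558.9, 558.6, 559.1, 559.5, 558.5]
tcp lateral 0.5541547484738977 along -0.230299206997834
```

Request:
step_arm(
  deltas=[
    [1, 0, -15, 0, 0, 0, -1],
    [1.4, -0.3, -15, 0, 0, 0, -1],
    [0, -5, -15, 0, 0, 0, -1],
    [0, -10, -4.6, 0, 0, 0, -1],
    [0, 0, 0, 0, 0, 0, -1],
  ],
)

```text
clock: 5.0
tcp_pos: [0.5363, -0.2917, 0.0479]
orientation: [-0.0, 0.736, 0.677, -0.0]
wrist_force: [0.9, -0.1, -2.7]
finger_gap: 0.0348
grip_force: 60.6
```

Request:
step_arm(
  deltas=[
    [0, 0, 0, 0, 0, 0, -1],
    [0, 0, 0, 0, 0, 0, -1],
    [0, 0, 0, 0, 0, 0, -1],
  ],
)

```text
clock: 5.3
tcp_pos: [0.537, -0.2908, 0.0494]
orientation: [0.001, 0.735, 0.678, 0.0]
wrist_force: [0.7, -0.1, -2.2]
finger_gap: 0.035
grip_force: 60.6
```

```bash
python3 - <<'E'
from align import *
s=get_state();print(s["tcp_pos"],s["orientation"],s["wrist_force"],s["finger_gap"])
c=read_camera("side");run(c,s["tcp_pos"])
cv2.imwrite("pics/crop2.png",cv2.resize(c["image"][220:320,290:390],None,fx=5,fy=5)[...,::-1])
E
```

```text
[ 0.53698705 -0.29078497  0.04941829] [5.61046424e-04 7.35476838e-01 6.77549614e-01 1.60918222e-04] [ 0.67922521 -0.10166911 -2.17057493] 0.03503429006064893
face along -0.2874750366336928 lateral c/half 0.5580141018433478 0.017703567762082983 z [0.04521762 0.08202342] 0.06716834179022624
slopes yaw,pitch deg [0.23179277 1.04487375]
peg lateral(ray) 0.5582734900298321 cloud 0.5565996990330483 tip along -0.29772462428330415 z cloud [0.06385816 0.06865297 0.07164802]
rows lateral [558.9, 558.6, 558.3, 558.0, 557.7, 559.0, 558.6, 558.3, 557.9, 557.7, 558.2, 558.7, 558.4, 558.1, 557.8, 558.2, 558.7, 558.4, 558.1, 557.8, 558.3, 558.0, 557.7, 558.1, 558.6, 553.8, 560.3, 558.5, 558.9, 558.6, 559.8, 558.8, 558.5]
tcp lateral 0.5585779907757232 along -0.2467825297451447
```

View pics/crop2.png

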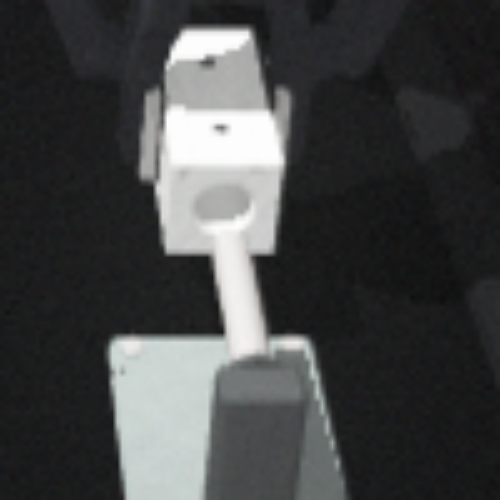

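The bore is in line with the peg: bore (222,203) and tip (230,235) in the crop, with lateral offset under 1 mm. I'll advance gently and watch the force.

Request:
step_arm(
  deltas=[
    [-0.4, -5, 0, 0, 0, 0, -1],
    [-0.4, -5, 0, 0, 0, 0, -1],
    [-0.4, -5, 0, 0, 0, 0, -1],
    [-0.2, -3, 0, 0, 0, 0, -1],
    [0, 0, 0, 0, 0, 0, -1],
  ],
)

```text
clock: 5.85
tcp_pos: [0.5352, -0.3093, 0.0487]
orientation: [0.0, 0.736, 0.677, 0.0]
wrist_force: [0.2, -1.1, -2.3]
finger_gap: 0.0351
grip_force: 60.6
```

```bash
python3 - <<'E'
from align import *
s=get_state();print(s["tcp_pos"],s["wrist_force"],s["ft_torque"])
E
```

```text
[ 0.53521548 -0.3093338   0.04869584] [ 0.17781629 -1.14049342 -2.29338465] [ 0.01056798 -0.01243758  0.0487495 ]
```

No contact so far, so it is entering freely.

Request:
step_arm(
  deltas=[
    [-0.4, -5, 0, 0, 0, 0, -1],
    [-0.4, -5, 0, 0, 0, 0, -1],
    [-0.2, -3, 0, 0, 0, 0, -1],
    [0, 0, 0, 0, 0, 0, -1],
  ],
)

```text
clock: 6.25
tcp_pos: [0.5342, -0.3222, 0.0487]
orientation: [0.0, 0.736, 0.677, 0.0]
wrist_force: [-0.9, 0.1, -1.6]
finger_gap: 0.0352
grip_force: 60.6
```

Request:
step_arm(
  deltas=[
    [-0.3, -4, 0, 0, 0, 0, -1],
    [-0.3, -4, 0, 0, 0, 0, -1],
    [-0.3, -4, 0, 0, 0, 0, -1],
    [0, 0, 0, 0, 0, 0, -1],
  ],
)

```text
clock: 6.65
tcp_pos: [0.5334, -0.3343, 0.0488]
orientation: [0.0, 0.736, 0.677, -0.0]
wrist_force: [-0.1, 1.1, -2.7]
finger_gap: 0.0354
grip_force: 60.6
```

Request:
step_arm(
  deltas=[
    [-0.2, -3, 0, 0, 0, 0, -1],
    [-0.2, -2, 0, 0, 0, 0, -1],
    [0, 0, 0, 0, 0, 0, -1],
  ],
)

```text
clock: 6.95
tcp_pos: [0.533, -0.3389, 0.0488]
orientation: [0.0, 0.736, 0.677, 0.0]
wrist_force: [-0.1, 0.4, -2.7]
finger_gap: 0.0353
grip_force: 60.6
```

Request:
step_arm(
  deltas=[
    [-0.1, -2, 0, 0, 0, 0, -1],
    [0, 0, 0, 0, 0, 0, -1],
    [0, 0, 0, 0, 0, 0, -1],
  ],
)

```text
clock: 7.25
tcp_pos: [0.5328, -0.3406, 0.0487]
orientation: [0.0, 0.735, 0.678, 0.0]
wrist_force: [-0.4, -0.3, -2.9]
finger_gap: 0.0349
grip_force: 60.6
```

Request:
step_arm(
  deltas=[
    [-0.1, -2, 0, 0, 0, 0, -1],
    [0, 0, 0, 0, 0, 0, -1],
  ],
)

```text
clock: 7.45
tcp_pos: [0.5328, -0.3428, 0.0488]
orientation: [0.0, 0.735, 0.678, -0.0]
wrist_force: [-0.4, -0.0, -2.2]
finger_gap: 0.0352
grip_force: 60.6
```

Request:
step_arm(
  deltas=[
    [-0.1, -1.5, 0, 0, 0, 0, -1],
    [0, 0, 0, 0, 0, 0, -1],
  ],
)

```text
clock: 7.65
tcp_pos: [0.5326, -0.3443, 0.0487]
orientation: [0.0, 0.736, 0.677, -0.0]
wrist_force: [-0.1, -0.2, -1.8]
finger_gap: 0.0352
grip_force: 60.6
```

Request:
step_arm(
  deltas=[
    [-0.1, -1, 0, 0, 0, 0, -1],
    [0, 0, 0, 0, 0, 0, -1],
  ],
)

```text
clock: 7.85
tcp_pos: [0.5326, -0.3445, 0.0487]
orientation: [-0.0, 0.735, 0.678, 0.0]
wrist_force: [1.5, 2.5, -2.4]
finger_gap: 0.0351
grip_force: 60.7
```

Contact with the bore floor: the TCP has stopped advancing and Fy reads +2.5 N. I'll release now.

Request:
step_arm(
  deltas=[
    [0, 0.3, -1, 0, 0, 0, -1],
    [0, 0, -1, 0, 0, 0, -1],
    [0, 0, 0, 0, 0, 0, 0.6],
    [0, 0, 0, 0, 0, 0, 0.6],
    [0, 0, 0, 0, 0, 0, 0.6],
  ],
)

```text
clock: 8.35
tcp_pos: [0.5328, -0.3454, 0.0471]
orientation: [0.001, 0.736, 0.677, -0.0]
wrist_force: [-0.1, -0.6, 0.7]
finger_gap: 0.0685
grip_force: 0.0
```

Request:
step_arm(
  deltas=[
    [0, 0, 0, 0, 0, 0, 0.6],
    [0, 0, 0, 0, 0, 0, 0.6],
    [0, 0, 0, 0, 0, 0, 0.6],
    [0, 0, 0, 0, 0, 0, 0.6],
    [0, 0, 0, 0, 0, 0, 0.6],
  ],
)

```text
clock: 8.85
tcp_pos: [0.5325, -0.3448, 0.0467]
orientation: [0.0, 0.735, 0.678, -0.0]
wrist_force: [-0.3, 0.9, 0.4]
finger_gap: 0.0684
grip_force: 0.0
```

```bash
python3 - <<'E'
from align import *
s=get_state();print(s["tcp_pos"],s["wrist_force"],s["grip_force"],s["finger_gap"])
c=read_camera("side");run(c,s["tcp_pos"])
cv2.imwrite("pics/crop3.png",cv2.resize(c["image"][220:340,290:390],None,fx=5,fy=5)[...,::-1])
E
```

```text
[ 0.53250614 -0.34480314  0.04669068] [-0.27521682  0.88128017  0.37022026] 0.0 0.06841743871007172
face along -0.3531997148135967 lateral c/half 0.5570202487916017 0.009062286924460983 z [0.05271718 0.06957225] 0.06737091105235948
slopes yaw,pitch deg [  5.18836913 -23.687248  ]
peg lateral(ray) 0.5585018455569101 cloud 0.5557092414141286 tip along -0.2733130973519058 z cloud [0.04895049 0.07161303 0.08279523]
rows lateral [565.1, 561.9, 561.5, 562.0, 560.9, 560.5, 561.0, 560.4, 560.4, 560.9, 560.5, 560.2, 559.9, 559.6, 559.3, 559.8, 559.9, 558.8, 558.0, 557.7, 557.4, 557.9, 557.6, 557.3, 557.3, 555.9, 555.6, 556.1, 555.8, 555.5, 555.2, 554.9, 555.4, 555.1, 553.4, 562.0, 560.3, 559.2, 558.9, 559.4, 559.1, 558.8, 558.5]
tcp lateral 0.5584437111285705 along -0.30098607006536704
```

View pics/crop3.png

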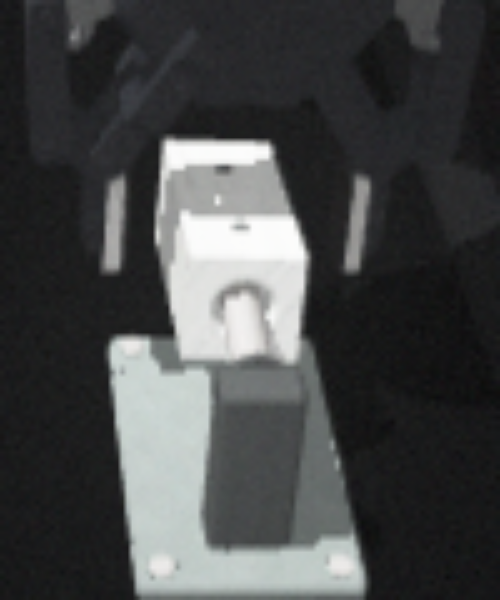

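```bash
python3 - <<'E'
from align import *
s=get_state()
c=read_camera("side");P=cloud(c);g=c["image"].mean(-1)
d=np.array([np.cos(np.radians(85.4)),np.sin(np.radians(85.4)),0]);e=np.array([d[1],-d[0],0])
A=P@d;L=P@e-.5577
base=(c["z_map"]>0)&(abs(L)<.028)&(P[...,2]>.025)&(P[...,2]<.1)&(A>-.36)&(A<-.24)&(g>110)
# top face: up-facing pixels, front face: at least 10mm aside of peg
dz=cv2.GaussianBlur(c["z_map"],(3,3),0)
f=base&(A<-.325)&(A>-.352)&(abs(L)>.010)&(P[...,2]<.072)
q=np.c_[A[f],L[f],P[...,2][f]];print("front",len(q),np.median(q,0),np.percentile(q,[2,98],0))
M=np.c_[q[:,1:],np.ones(len(q))];print("yaw/pitch",np.degrees(np.linalg.lstsq(M,q[:,0],rcond=None)[0][:2]))
t=base&(P[...,2]>.058)&(A>-.33)&(A<-.265)&(abs(L)<.012)
q=np.c_[A[t],L[t],P[...,2][t]];M=np.c_[q[:,:2],np.ones(len(q))];x=np.linalg.lstsq(M,q[:,2],rcond=None)[0];print("top slope deg",np.degrees(x[:2]),len(q),"z at tip",x[2]-x[0]*.3)
q=A[base];print("along range",np.percentile(q,[.5,99.5]))
E
```

```text
front 173 [-0.34193194 -0.01108684  0.06012128] [[-0.34482732 -0.01809464  0.04779503]
 [-0.32762671  0.01769936  0.07134177]]
yaw/pitch [-5.24158974  7.44990667]
top slope deg [-8.54581496 -4.31467671] 275 z at tip 0.07626345735089621
along range [-0.35818828 -0.26109782]
```

It hangs fully home, sagging about 8.5°. Next: regrasp, level it and pull off along the peg.

Request:
step_arm(
  deltas=[
    [0, 0, 0, 0, 0, 0, -1],
    [0, 0, 0, 0, 0, 0, -1],
    [0, 0, 0, 0, 0, 0, -1],
    [0, 0, 0, 0, 0, 0, -1],
    [0, 0, 0, 0, 0, 0, -1],
  ],
  newtons=60,
)

```text
clock: 9.45
tcp_pos: [0.5328, -0.3448, 0.0469]
orientation: [0.0, 0.735, 0.678, 0.0]
wrist_force: [0.7, 0.7, 1.3]
finger_gap: 0.0352
grip_force: 61.6
```

Request:
step_arm(
  deltas=[
    [0.1, 1.5, 0.6, 2.2, -0.2, 0, -1],
    [0.1, 1, 0.7, 2.1, -0.2, 0, -1],
    [0.1, 1, 0.7, 2.1, -0.2, 0, -1],
    [0.1, 1, 0.5, 2.1, -0.2, 0, -1],
    [0, 0, 0, 0, 0, 0, -1],
  ],
)

```text
clock: 9.95
tcp_pos: [0.5323, -0.3407, 0.0484]
orientation: [-0.051, 0.734, 0.675, 0.055]
wrist_force: [-2.2, -0.1, -1.3]
finger_gap: 0.0351
grip_force: 61.4
```

Low forces. I'll retract.

Request:
step_arm(
  deltas=[
    [0.4, 5, 0, 0, 0, 0, -1],
    [0.4, 5, 0, 0, 0, 0, -1],
    [0.4, 5, 0, 0, 0, 0, -1],
  ],
)

```text
clock: 10.25
tcp_pos: [0.534, -0.3242, 0.0491]
orientation: [-0.05, 0.733, 0.676, 0.055]
wrist_force: [-0.1, 0.7, -2.2]
finger_gap: 0.0352
grip_force: 61.3
```

Request:
step_arm(
  deltas=[
    [0.8, 10, 0, 0, 0, 0, -1],
    [0.8, 10, 0, 0, 0, 0, -1],
    [0.8, 10, 0, 0, 0, 0, -1],
    [0.8, 10, 0, 0, 0, 0, -1],
    [0.8, 10, 0, 0, 0, 0, -1],
  ],
)

```text
clock: 10.75
tcp_pos: [0.5382, -0.2742, 0.0493]
orientation: [-0.05, 0.733, 0.676, 0.055]
wrist_force: [0.4, -0.6, -1.5]
finger_gap: 0.0347
grip_force: 61.3
```

Request:
step_arm(
  deltas=[
    [0, 5, 40, 0, 0, 0, -1],
    [0, 0, 50, 0, 0, 0, -1],
    [0, 0, 50, 0, 0, 0, -1],
    [0, 0, 10, 0, 0, 0, -1],
    [0, 0, 0, 0, 0, 0, -1],
  ],
)

```text
clock: 11.25
tcp_pos: [0.5395, -0.2708, 0.2019]
orientation: [-0.047, 0.733, 0.676, 0.056]
wrist_force: [0.3, -0.5, -2.5]
finger_gap: 0.035
grip_force: 61.4
```

```bash
python3 - <<'E'
from h import *
s=get_state();print(s["tcp_pos"],s["orientation"],s["joint_pos"].round(3))
E
```

```text
[ 0.53950559 -0.27083838  0.20193354] [-0.046918    0.73330884  0.67597543  0.05580373] [-0.661  0.431  0.138  1.352  0.125  0.986]
```

Request:
step_arm(
  deltas=[
    [0, 0, 10, 0, 0, 8.5, -1],
    [0, 0, 10, 0, 0, 8.5, -1],
    [0, 0, 10, 0, 0, 8.5, -1],
    [0, 0, 10, 0, 0, 8.5, -1],
    [0, 0, 0, 0, 0, 8.5, -1],
  ],
)

```text
clock: 11.75
tcp_pos: [0.5379, -0.27, 0.2377]
orientation: [-0.068, 0.436, 0.897, 0.034]
wrist_force: [0.4, 0.1, -1.8]
finger_gap: 0.0356
grip_force: 61.4
```

Request:
step_arm(
  deltas=[
    [0, 0, 0, 0, 0, 8.5, -1],
    [0, 0, 0, 0, 0, 8.5, -1],
    [0, 0, 0, 0, 0, 8.4, -1],
    [0, 0, 0, 0, 0, 0, -1],
    [0, 0, 0, 0, 0, 0, -1],
  ],
)

```text
clock: 12.25
tcp_pos: [0.5377, -0.2697, 0.2372]
orientation: [-0.074, 0.233, 0.97, 0.019]
wrist_force: [0.8, -0.7, -1.7]
finger_gap: 0.0351
grip_force: 61.3
```

```bash
cat > ori.py <<'E'
from h import *
from scipy.spatial.transform import Rotation as R
s=get_state();q=s["orientation"];r=R.from_quat([*q[1:],q[0]]).as_matrix()
# holder x in tool frame: fixed at the regrasp (azimuth 265.4, level, quat then)
r0=R.from_quat([.7333,.6760,.0558,-.0469]).as_matrix();a=np.radians(265.4);h=r@r0.T@[np.cos(a),np.sin(a),0]
print(s["clock"],s["tcp_pos"].round(4),s["joint_pos"].round(3),"tool z",r[:,2].round(3),"tool y",r[:,1].round(3),"holder x",h.round(3),"fix rotvec",np.degrees(np.cross(h,[0,0,1])).round(2))
E
python3 ori.py
```

```text
12.25 [ 0.5377 -0.2697  0.2372] [-0.59   0.504  0.333  1.552 -0.016 -0.118] tool z [-0.134  0.071 -0.988] tool y [0.454 0.891 0.002] holder x [ 0.892 -0.452 -0.006] fix rotvec [-25.92 -51.1    0.  ]
```

Request:
step_arm(
  deltas=[
    [0, 0, 0, -3.7, -7.3, 0, -1],
    [0, 0, 0, -3.7, -7.3, 0, -1],
    [0, 0, 0, -3.7, -7.3, 0, -1],
    [0, 0, 0, -3.7, -7.3, 0, -1],
    [0, 0, 0, -3.7, -7.3, 0, -1],
  ],
)

```text
clock: 12.75
tcp_pos: [0.5373, -0.2699, 0.2393]
orientation: [0.274, 0.224, 0.933, -0.064]
wrist_force: [-0.4, 0.4, -3.5]
finger_gap: 0.035
grip_force: 61.3
```

```bash
python3 ori.py
```

```text
12.75 [ 0.5373 -0.2699  0.2393] [-0.649 -0.062 -0.542  0.527  0.098 -0.15 ] tool z [ 0.483 -0.243 -0.841] tool y [0.453 0.892 0.002] holder x [ 0.672 -0.341  0.657] fix rotvec [-19.55 -38.53   0.  ]
```

Request:
step_arm(
  deltas=[
    [13, -6.5, 0, -3.7, -7.3, 0, -1],
    [13, -6.5, 0, -3.7, -7.3, 0, -1],
    [13, -6.5, 0, -3.7, -7.3, 0, -1],
  ],
)

```text
clock: 13.05
tcp_pos: [0.5714, -0.2873, 0.237]
orientation: [0.438, 0.208, 0.869, -0.103]
wrist_force: [0.8, -1.7, -4.7]
finger_gap: 0.0353
grip_force: 61.4
```

```bash
python3 ori.py
```

```text
13.05 [ 0.5714 -0.2873  0.237 ] [-0.667 -0.1   -0.88  -0.132  0.16  -0.116] tool z [ 0.717 -0.362 -0.596] tool y [0.453 0.892 0.003] holder x [ 0.421 -0.215  0.881] fix rotvec [-12.31 -24.12   0.  ]
```

Request:
step_arm(
  deltas=[
    [27, -13.5, 0, 0, 0, 0, -1],
    [27, -13.5, 0, 0, 0, 0, -1],
    [27, -13.5, 0, -1.8, -3.6, 0, -1],
    [0, 0, 0, 0, 0, 0, -1],
  ],
)

```text
clock: 13.45
tcp_pos: [0.6545, -0.3294, 0.2348]
orientation: [0.466, 0.205, 0.854, -0.11]
wrist_force: [-0.7, 0.9, -3.6]
finger_gap: 0.035
grip_force: 61.3
```

```bash
python3 ori.py
```

```text
13.45 [ 0.6545 -0.3294  0.2348] [-0.633  0.092 -0.771 -0.284  0.139 -0.086] tool z [ 0.75  -0.379 -0.542] tool y [0.452 0.892 0.003] holder x [ 0.369 -0.189  0.91 ] fix rotvec [-10.81 -21.13   0.  ]
```

Request:
step_arm(
  deltas=[
    [20, -10, 0, -3.6, -7, 0, -1],
    [20, -10, 0, -3.6, -7, 0, -1],
    [15, -7, 0, -3.6, -7, 0, -1],
    [0, 0, 0, 0, 0, 0, -1],
    [0, 0, 0, 0, 0, 0, -1],
  ],
)

```text
clock: 13.95
tcp_pos: [0.6953, -0.35, 0.2307]
orientation: [0.58, 0.187, 0.781, -0.138]
wrist_force: [-0.4, 0.4, -2.0]
finger_gap: 0.035
grip_force: 61.5
```

```bash
python3 ori.py
```

```text
13.95 [ 0.6953 -0.35    0.2307] [-0.628  0.315 -0.914 -0.931  0.153 -0.046] tool z [ 0.854 -0.433 -0.29 ] tool y [0.452 0.892 0.001] holder x [ 0.132 -0.066  0.989] fix rotvec [-3.78 -7.58  0.  ]
```

Request:
step_arm(
  deltas=[
    [9, -4.5, -5, -1.9, -3.8, 0, -1],
    [9, -4.5, -5, -1.9, -3.8, 0, -1],
    [0, 0, 0, 0, 0, 0, -1],
    [0, 0, 0, 0, 0, 0, -1],
    [0, 0, 0, 0, 0, 0, -1],
  ],
)

```text
clock: 14.45
tcp_pos: [0.715, -0.3599, 0.2281]
orientation: [0.64, 0.175, 0.733, -0.153]
wrist_force: [-0.7, -1.3, -2.0]
finger_gap: 0.0349
grip_force: 61.5
```

Request:
step_arm(
  deltas=[
    [0, 0, 0, 0, 0, 0, -1],
    [0, 0, 0, 0, 0, 0, -1],
    [0, 0, 0, 0, 0, 0, -1],
    [0, 0, 0, 0, 0, 0, -1],
    [0, 0, 0, 0, 0, 0, -1],
  ],
)

```text
clock: 14.95
tcp_pos: [0.7147, -0.3597, 0.2254]
orientation: [0.639, 0.175, 0.733, -0.153]
wrist_force: [0.6, -0.2, -2.5]
finger_gap: 0.0349
grip_force: 61.5
```

```bash
python3 ori.py; python3 - <<'E'
from h import *
s=get_state();c=read_camera("side");print(s["qvel"].round(4))
p=np.linalg.inv(c["world_from_camera"])@np.r_[s["tcp_pos"],1];p=c["K"]@p[:3];u,v=(p[:2]/p[2]).astype(int);print(u,v)
a=c["image"][max(v-70,0):v+70,max(u-90,0):u+50]
cv2.imwrite("pics/end.png",cv2.resize(a,None,fx=4,fy=4)[...,::-1])
E
```

```text
14.95 [ 0.7147 -0.3597  0.2254] [-0.624  0.511 -0.941 -1.314  0.154 -0.022] tool z [ 0.884 -0.448 -0.136] tool y [ 0.452  0.892 -0.001] holder x [-0.007  0.007  1.   ] fix rotvec [ 0.38  0.43 -0.  ]
[-0.0007  0.007  -0.0008 -0.0027  0.0018  0.0008]
470 176
```

View pics/end.png

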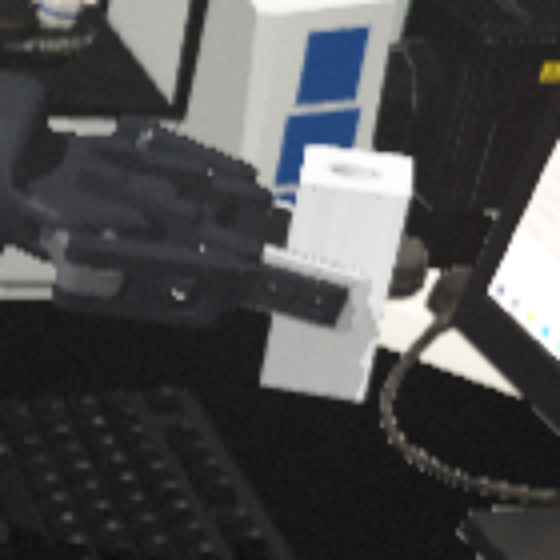

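The bore faces up at (355,168). The holder is gripped in the clear, and its lean matches the perspective expected of a vertical bar. Handing in.

```bash
python3 -c "
from workcell import *
print(hand_in())"
```

```text
the job is handed in; nothing more can be done
None
```

The holder hung by its bore fully home on the peg and was let go. It was then handed in held still, bore up within about 3° and about 23 cm above the worktop; no verdict came back, and I did not re-check the pucks and vial at the end.

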